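# Index the valve-test turntable to its next station and lock it

## Task

Bring the next washing-machine valve round to the test port: push the upright handle of the turntable anticlockwise (seen from above) until the spring pawl has clicked in behind the next peg and some twenty degrees beyond, but one peg only; then push the handle back clockwise until the peg bears on the pawl, and keep it pressed there with a steady 10 newtons or so for a second. Then push the lock plunger by its knob fully home against the turntable's rim and let go of everything. Push gently, never with more than 20 newtons, and leave the screwdriver, the jar and the loose valve where they are.

Things in the scene. Friction and masses are not known exactly. Their poses are not given: they have to be found in the camera images.
- fixture: Fixed test fixture: base plate 300 x 350 x 15 mm. Origin on the turntable's vertical axis at bench level. The turntable is a disc of radius 112 mm, upper face 50 mm above the bench, with six low valves (tops 24 mm above it), one handle and six steel pegs near the rim (10 mm thick, 18 mm high, at radius 100 mm, 60 degrees apart). Bears no more than 20 N. Lock plunger at its +y, pawl at its +x side.
- carousel (a joint): Turntable angle, rad, grows anticlockwise seen from above. Starts at 0.15 to 0.4. The next peg lifts the pawl from 0.73 to 0.97 on, clicks past it by 0.97 to 1.21, and pushed back is stopped hard by the pawl near 1.047: the pawl's setting shifts this by up to 0.12 either way, to be found by feel. The peg after that would come at 1.77. Friction 2 to 3 N at the handle, up to 8 N where a peg lifts the pawl; stays where left.
- handle: Upright round rubber handle on the turntable, 18 mm thick, 75 mm high, origin at its foot on the disc's upper face, 80 mm from the axis, 145 degrees clockwise of the fixture's +x axis when the turntable is at 0. It stands rigidly on the disc, but its sleeve turns freely about its own axis.
- handle_mid (a point): Point on the handle's centre line 50 mm above the turntable's upper face (100 mm above the bench), the height to push at.
- bolt (a joint): Travel of the lock plunger, m: 0 fully drawn out, 0.025 fully home, its shoe hard on the turntable's rim. It starts between 0 and 0.005, slides with about 3 N and stays where it is left.
- knob_mid (a point): On the centre line of the plunger's upright rubber knob (20 mm thick, 60 mm high), 81 mm above the bench, 25 mm below its top. On the fixture's +y axis, 184 mm from the turntable's axis when drawn out, 159 mm when home; push it in the fixture's -y direction. Its foot is sprung and gives a millimetre or two. The plunger's track and guide rise to 55 mm above the bench.
- screwdriver: Loose screwdriver lying on the bench, to be left alone; origin under its middle.
- jar_mid (a point): Middle of a loose closed jar, 64 mm thick and 85 mm high, to be left alone.
- spare_valve_mid (a point): Middle of a loose valve, 50 x 36 x 40 mm, to be left alone.
- port (a point): Lower end of the brass test port over the turntable, 100 mm above the bench, at x 48, y 28 mm in the fixture's frame; its arm, 137 mm high, leads to a column at x 125, y 85 mm, 150 mm high. Do not run into it.

How it is judged (in metres and radians):
On the way, in this order (a step that is already met when the one before it is completed fails the run):
1. the turntable has been pushed past the click of the next peg, and not as far as the one after (value of joint carousel between 1.22 and 1.75 rad), for 0.1 s.
2. the peg is pressed back on the pawl, standing still, with 5 to 16 N at the handle for 0.5 s (value of joint carousel between 0.9 and 1.19 rad and velocity of joint carousel between -0.05 and 0.05 rad/s and contact force between the fingers and handle between 5 and 16 N), for 0.5 s.
At the end, for the whole second after the job is handed in: The turntable rests at the next station (between 0.90 and 1.19 rad, the pawl's setting shifting the seat by up to 0.12 about 1.047) and the lock plunger is home (within 2.5 mm) (value of joint carousel between 0.9 and 1.19 rad and velocity of joint carousel between -0.05 and 0.05 rad/s and value of joint bolt above 0.0225 m); the robot touches nothing.
It fails at once if the fixture is pushed with more than 20 N (contact force between the arm and fixture above 20 N).
It fails at once if the fixture is pushed with more than 20 N by the fingers (contact force between the fingers and fixture above 20 N).
It fails at once if a bystander is moved by more than 20 mm (distance of any of screwdriver, jar_mid, spare_valve_mid from where it was at the start of the episode above 0.02 m).
It also fails if it takes over 72 s, if anything falls off the work surface, if the arm or the gripper's body presses on something with over 40 N, if the wrist force passes 120 N, or if a joint passes its speed limit or range.

## Robot

A 6-joint arm with a two-finger parallel gripper is mounted at the origin on the work surface. World frame = base frame: x ahead of the robot, y to its left, z up, the work surface at z = 0. Lengths are in m, angles in degrees, forces in N, time in s.
With the tool pointing down it reaches from about 0.25 to 0.725 m from the base axis. Payload 9.7 kg.
Tool frame: the origin (TCP) lies at the very end of the fingers, on their centre line; the grasp point (between the pads) lies bot.hold_point_z behind it (bot.hold_point_z is the distance from the TCP to the grasp point, in m); x points along the fingers, y is the direction in which the jaws open and shut, and the axes are right-handed (so a half turn about x gives the same grasp; the last joint's range is limited). The gripper opens to 85 mm and grips with 20 to 120 N. Pads are 22 mm wide; open, the fingers measure 114 mm over their backs; the gripper's body (76 mm by 85 mm) begins 54 mm behind the grasp point. The pads swing forward as they close: fully open they stand 13 mm farther back than shut.
Start: joints at [-74.313, 4.979, 10.078, 95.1, 0, 90], TCP at [0.149, -0.53, 0.231] pointing down, gripper open.
Joint ranges: [-179.16, 179.16], [-48.56, 103.87], [-65.8, 70.77], [-126.05, 130.52], [-82.76, 87.17], [-180, 180]. Speed limits (degrees/s): [127.2, 127.2, 147.25, 180, 180, 180].

## Interface

Orientations are given as [roll, pitch, yaw] about the fixed x, y, z axes, in that order (R = Rz(yaw) Ry(pitch) Rx(roll)).
In Python, from workcell import bot, imaging gives the robot as it stands.
- The arm moves only by the shell command python3 -m inch 'ROWS' [OPENING] [FORCE]. ROWS is JSON, a list of rows, each a list of 2 entries, a list of its own where there are three numbers: the shift along the tool's x, y, z in mm, then the turn about the tool's x in rad. A call has 1 to 8 rows; each row shifts and turns the commanded pose from where the row before left it, along the tool's axes as they then stand; what a row does not reach is not made up. A row lasts 1/12 s, in which the tool goes at most 41.7 mm and 7.16 degrees, less where a joint would pass 70% of its speed; a pose out of reach is approached as far as the arm can. A call with a gripper value outside its range is refused whole. OPENING is the opening in per cent of the stroke, from 0 (shut) to 100 (fully open), set as the call begins (- or left out, the last holds). The fingers move at their own pace and stop on an object; FORCE is the grip in N (left out, the last holds). Time passes only in rows, so rows that do not move let the fingers close. It gives the time, the measured TCP pose, the force and the opening at its end, in the units of the state.
- bot.get_obs(): the state, without advancing time (a new reading comes with each control period).
- imaging.camera(name): name is "scene" or "top"; returns a dict with "color" (384x512x3 uint8, red, green, blue), "fovy" (degrees; the focal length in pixels is half the picture's height over the tangent of half this angle, whatever the lens; pixels are square), "cx", "cy" (the principal point, pixels), "xyz" and "attitude" of the camera in the world. Camera axes: x right, y down, z forward; pixel columns grow to the right and rows downward; lengths in m; the calibration is good to about 2 mm. A picture is of the moment at which its call begins. There is no depth.
- bot.job_done(): hands the job in, once; it reports no verdict.
The state is a dict: "time": time; "q": joint angles; "qd": joint speeds; "joint_efforts": joint torques, N m; "ee_pos": TCP position; "tcp_rot": TCP orientation; "wrist_force": force on the tool from outside, world axes, zero at the start; "torque": the same for the moment, N m; "opening": finger opening in m.
Only numpy, scipy, OpenCV 4.12 (cv2) and the standard library are available. Lean on these libraries where they do the work, as an engineer would, in place of code of your own. Each camera call takes 0.05 s, during which the arm holds its last target. There are 200 camera calls.

## Working session

There is one attempt and no reset: what is moved stays moved. The work goes in short steps, Python scripts to look and compute and a shell command to move; the robot and the scene stay as the last step left them, time stands still between calls to the robot, and variables do not carry over. Pictures are saved under pics/ and viewed, and the job is handed in when it is done.

```bash
ls; mkdir -p pics; python3 - <<'E'
from workcell import bot, imaging
import cv2
for n in ("scene","top"):
    c=imaging.camera(n); cv2.imwrite(f"pics/{n}0.png",c["color"][:,:,::-1])
    print(n,{k:v for k,v in c.items() if k!="color"})
print(bot.get_obs(), bot.hold_point_z)
E
```

```text
pics
scene {'fovy': 45.77800358554189, 'cx': 257.71804649034755, 'cy': 198.89794629049175, 'xyz': array([1.11031149, 0.71224068, 0.77299989]), 'attitude': array([-128.14697564,   -1.11733196,  141.88051555])}
top {'fovy': 57.6137120360185, 'cx': 256.8351034038528, 'cy': 196.00611334791873, 'xyz': array([0.4267475 , 0.01763933, 0.96264053]), 'attitude': array([-172.27234046,    0.62831414,  -88.51534864])}
{'time': 0.1, 'q': array([-7.43142101e+01,  5.00861348e+00,  1.00382621e+01,  9.50969753e+01,
        1.83496108e-03,  9.00008657e+01]), 'qd': array([0.10111069, 0.03035112, 0.08327725, 0.03040772, 0.02127281,
       0.00391819]), 'joint_efforts': array([-4.73648088e-04, -5.21561730e+01,  4.65654016e+01,  1.60199666e-02,
        1.03476216e-05, -8.34380671e-06]), 'ee_pos': array([ 0.14865634, -0.52933196,  0.23064101]), 'tcp_rot': array([-91.56032065,  89.93264834, 104.12460242]), 'wrist_force': array([ 0.17734529, -0.07565003,  0.25741429]), 'torque': array([-0.04528871,  0.00639393, -0.0203844 ]), 'opening': 0.08544861588467131} 0.0187
```

View pics/scene0.png

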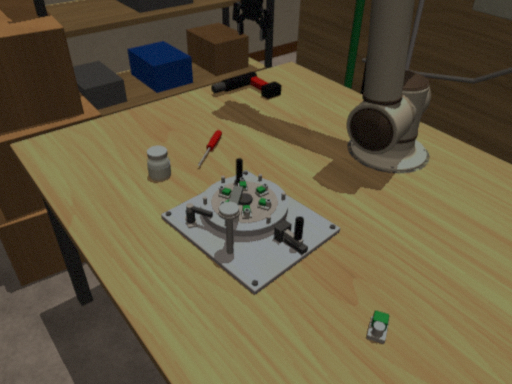

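View pics/top0.png

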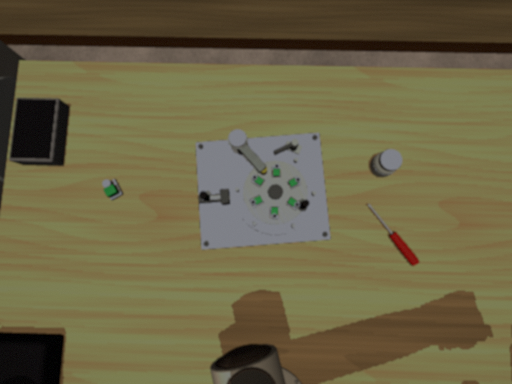

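```bash
cat > h.py <<'E'
import numpy as np, cv2
from scipy.spatial.transform import Rotation as R
from workcell import bot, imaging
def ray(c,u,v):
    f=192/np.tan(np.radians(c["fovy"]/2)); d=np.array([(u-c["cx"])/f,(v-c["cy"])/f,1])
    return R.from_euler("xyz",c["attitude"],degrees=True).apply(d)
def pt(c,u,v,z):
    d=ray(c,u,v); return c["xyz"]+d*(z-c["xyz"][2])/d[2]
def px(c,p):
    f=192/np.tan(np.radians(c["fovy"]/2)); q=R.from_euler("xyz",c["attitude"],degrees=True).inv().apply(np.array(p)-c["xyz"])
    return np.array([c["cx"]+f*q[0]/q[2],c["cy"]+f*q[1]/q[2]])
def crop(c,name,x,y,w,h,s):
    cv2.imwrite("pics/"+name,cv2.resize(c["color"][y:y+h,x:x+w,::-1],None,fx=s,fy=s,interpolation=cv2.INTER_CUBIC))
E
python3 - <<'E'
from h import *
c=imaging.camera("top"); crop(c,"t1.png",190,120,150,140,5)
c=imaging.camera("scene"); crop(c,"s1.png",150,140,200,150,4)
E
```

```text
(no output)
```

View pics/t1.png

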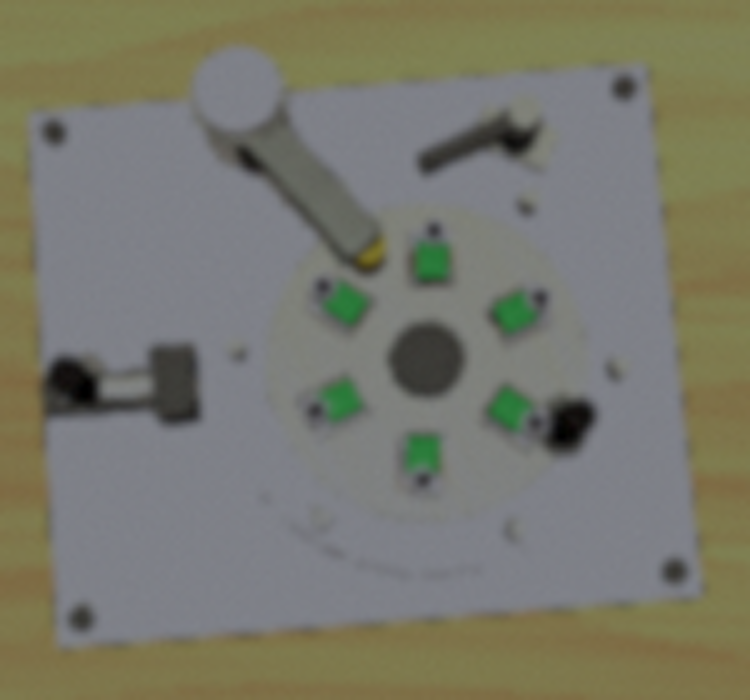

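View pics/s1.png

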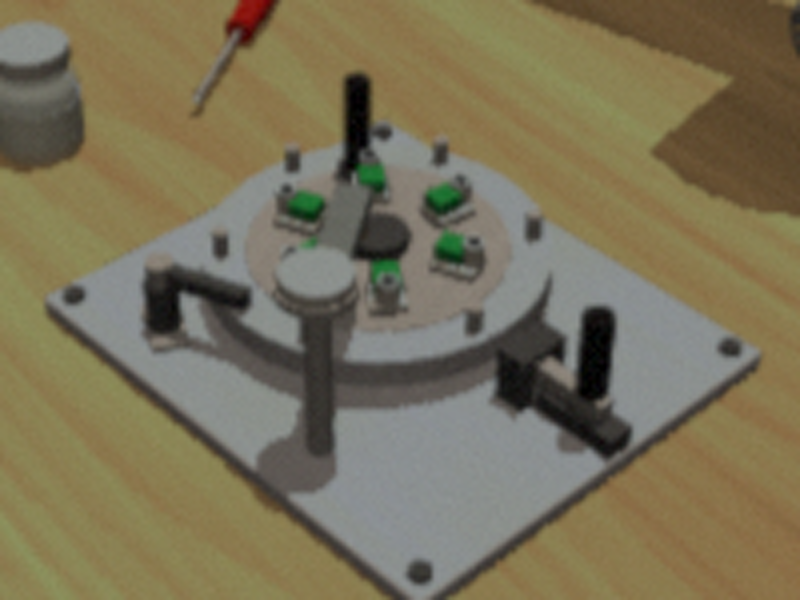

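```bash
python3 - <<'E'
from h import *
c=imaging.camera("top"); s=imaging.camera("scene")
T=lambda x,y,z: pt(c,190+(x+.5)/5-.5,120+(y+.5)/5-.5,z)
S=lambda x,y,z: pt(s,150+(x+.5)/4-.5,140+(y+.5)/4-.5,z)
print("nadir",px(c,[c["xyz"][0],c["xyz"][1],0]))
B=[T(*p,.017)[:2] for p in((54,132),(624,88),(674,571),(82,618))]
B2=[S(*p,.017)[:2] for p in((420,572),(74,294),(382,131),(731,347))]
print(np.round(B,4).tolist(),np.mean(B,0)); print(np.round(B2,4).tolist(),np.mean(B2,0))
for b in (B,B2):
  b=np.array(b); v=(b[0]+b[3]-b[1]-b[2]); w=(b[0]+b[1]-b[2]-b[3]); print(np.degrees(np.arctan2(v[1],v[0]))-90,np.degrees(np.arctan2(w[1],w[0])),np.linalg.norm(v)/2,np.linalg.norm(w)/2)
print("hub",T(427,360,.055),S(381,236,.055))
print("handle top",T(577,408,.125),S(357,79,.125))
print("knob top",T(68,376,.106),S(598,315,.106))
print("pegs",[np.round(T(*p,.068)[:2],4).tolist() for p in((526,206),(615,369),(238,353),(510,530))])
print("pegsS",[np.round(S(*p,.068)[:2],4).tolist() for p in((221,236),(292,152),(440,144),(534,220),(475,315))])
E
```

```text
nadir [260.69915523 243.38438244]
[[0.6918, 0.1926], [0.7243, -0.1251], [0.4567, -0.1529], [0.4234, 0.1646]] [0.57406676 0.01980607]
[[0.6923, 0.1924], [0.726, -0.1273], [0.4568, -0.1561], [0.423, 0.164]] [0.57449114 0.01826346]
5.915509744992846 5.937475322353198 0.319286774176544 0.26944351978820186
6.022270529217806 6.0698325319920095 0.321628441954011 0.27076417074599535
hub [ 0.56245998 -0.01661626  0.055     ] [ 0.56051494 -0.01895694  0.055     ]
handle top [ 0.53033973 -0.08673913  0.125     ] [ 0.52781272 -0.08874455  0.125     ]
knob top [0.54248431 0.16318669 0.106     ] [0.54469478 0.16396969 0.106     ]
pegs [[0.6433, -0.0664], [0.5582, -0.1133], [0.5618, 0.0819], [0.4738, -0.0601]]
pegsS [[0.6507, -0.0655], [0.5636, -0.1136], [0.4787, -0.0621], [0.4826, 0.0392], [0.5713, 0.0887]]
```

```bash
cat >> h.py <<'E'
C=np.array([.5615,-.0175]); YAW=6.0
def tool(): 
    o=bot.get_obs(); return o, R.from_euler("xyz",o["tcp_rot"],degrees=True).as_matrix()
def plan(target, yawy):
    o,M=tool(); d=M.T@(np.array(target)-o["ee_pos"])*1e3
    a=np.degrees(np.arctan2(M[1,1],M[0,1])); t=(yawy-a+90)%180-90
    print("t",round(o["time"],2),"pos",np.round(o["ee_pos"],4),"yaxis ang",round(a,2),"zaxis",np.round(M[:,2],3),"xaxis",np.round(M[:,0],3))
    print("shift in tool axes mm",np.round(d,1),"turn about tool x rad",round(-np.radians(t),3), "F",np.round(o["wrist_force"],1))
def hand(car,r=.08):
    a=np.radians(-145+YAW)+car; return C+r*np.array([np.cos(a),np.sin(a)])
E
python3 - <<'E'
from h import *
c=imaging.camera("top"); s=imaging.camera("scene")
def tri(a,b):
    a=(190+a[0]/5-.4,120+a[1]/5-.4);b=(150+b[0]/4-.4,140+b[1]/4-.4)
    d1=ray(c,*a);d2=ray(s,*b);A=np.c_[d1,-d2];x=np.linalg.lstsq(A,s["xyz"]-c["xyz"],rcond=None)[0]
    return (c["xyz"]+d1*x[0]+s["xyz"]+d2*x[1])/2
print("pawl pivot",tri((520,118),(160,262)),"tip",tri((428,160),(245,292)))
print("handle",tri((577,408),(357,79)),"column",tri((238,88),(317,275)))
print("jar",pt(c,388,161,.085))
print(hand(.4),hand(1.4))
plan([.529,-.0875,.2],-24.8)
E
```

```text
pawl pivot [ 0.69294028 -0.06442914  0.0674362 ] tip [ 0.66730684 -0.01445956  0.06504204]
handle [ 0.52990918 -0.08631861  0.12721918] column [0.67916454 0.08073934 0.1466358 ]
jar [ 0.64420633 -0.30314964  0.085     ]
[ 0.52632783 -0.08935345] [ 0.60295899 -0.08591895]
t 0.4 pos [ 0.1487 -0.5295  0.2312] yaxis ang -74.32 zaxis [-0.963 -0.27  -0.   ] xaxis [-0.  0. -1.]
shift in tool axes mm [  31.2 -322.7 -485.6] turn about tool x rad -0.864 F [-0.2 -0.1 -0.5]
```

```bash
python3 -m inch '[[[0,-20,-30],0],[[0,-20,-30],0],[[0,-20,-30],0],[[0,-20,-30],0],[[0,-20,-30],0],[[0,-20,-30],0],[[0,-20,-30],0],[[0,-20,-30],0]]' 50
python3 -m inch '[[[0,-20,-30],0],[[0,-20,-30],0],[[0,-20,-30],0],[[0,-20,-30],0],[[0,-20,-30],0],[[0,-20,-30],0],[[0,-20,-30],0],[[0,-20,-30],0]]'
python3 -m inch '[[[0,0,0],-0.108],[[0,0,0],-0.108],[[0,0,0],-0.108],[[0,0,0],-0.108],[[0,0,0],-0.108],[[0,0,0],-0.108],[[0,0,0],-0.108],[[0,0,0],-0.108]]'
python3 - <<'E'
from h import *
plan([.529,-.0875,.2],-24.8)
E
```

```text
time: 1.07
ee_pos: [0.3373, -0.3091, 0.2315]
tcp_rot: [123.6, 90.0, -40.8]
wrist_force: [1.0, -0.1, 0.7]
opening: 0.0427
time: 1.73
ee_pos: [0.5252, -0.09, 0.2314]
tcp_rot: [148.0, 90.0, -16.3]
wrist_force: [0.3, -1.2, 0.5]
opening: 0.0428
time: 2.4
ee_pos: [0.5243, -0.0916, 0.2313]
tcp_rot: [-97.4, 90.0, 148.1]
wrist_force: [0.1, -0.8, 0.5]
opening: 0.043
t 2.4 pos [ 0.5243 -0.0916  0.2313] yaxis ang -24.5 zaxis [-0.415 -0.91  -0.   ] xaxis [-0.  0. -1.]
shift in tool axes mm [31.3  2.6 -5.7] turn about tool x rad 0.005 F [ 0.1 -0.8  0.5]
```

```bash
python3 -m inch '[[[20,2.6,-5.7],0],[[20,0,0],0],[[20,0,0],0],[[15,0,0],0],[[0,0,0],0],[[0,0,0],0]]' 
python3 - <<'E'
from h import *
plan([.529,-.0875,.085],-24.8)
crop(imaging.camera("top"),"t2.png",190,120,150,140,5); crop(imaging.camera("scene"),"s2.png",150,110,160,130,5)
E
```

```text
time: 2.9
ee_pos: [0.5287, -0.0875, 0.1561]
tcp_rot: [-74.8, 89.9, 170.4]
wrist_force: [0.1, -0.6, 0.2]
opening: 0.043
t 2.9 pos [ 0.5287 -0.0875  0.1561] yaxis ang -24.81 zaxis [-0.42  -0.908  0.   ] xaxis [-0.001  0.    -1.   ]
shift in tool axes mm [71.1  0.4 -0.1] turn about tool x rad -0.0 F [ 0.1 -0.6  0.2]
```

View pics/t2.png

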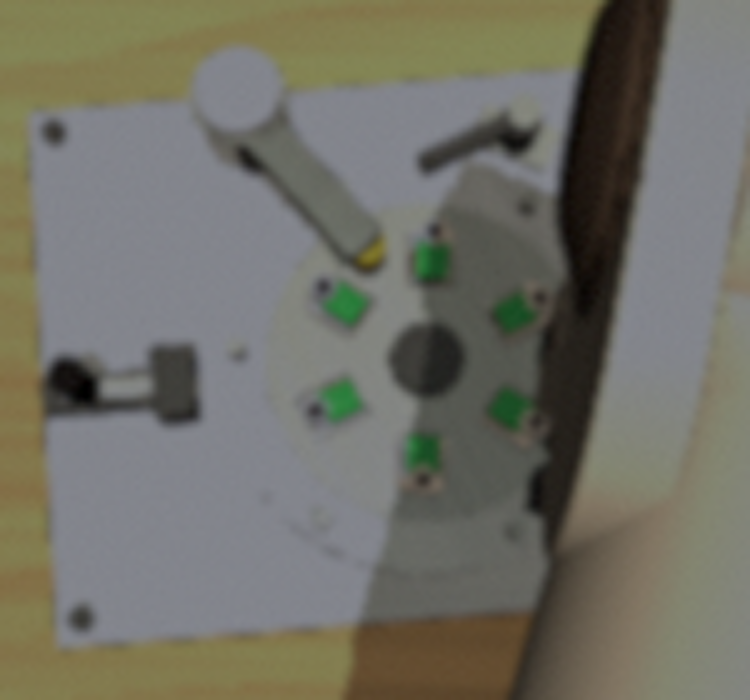

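View pics/s2.png

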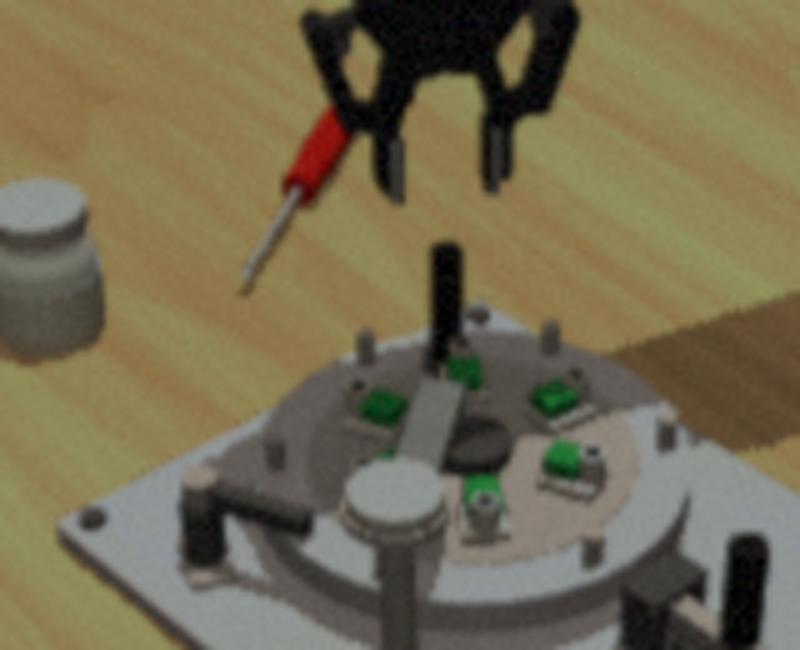

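```bash
python3 -m inch '[[[17,0,0],0],[[17,0,0],0],[[17,0,0],0],[[17,0,0],0],[[0,0,0],0],[[0,0,0],0]]' 
python3 -m inch '[[[0,1.5,0],0],[[0,1.5,0],0],[[0,1.5,0],0],[[0,1.5,0],0],[[0,1,0],0],[[0,1,0],0],[[0,1,0],0],[[0,1,0],0]]'
python3 -m inch '[[[0,1,0],0],[[0,1,0],0],[[0,1,0],0],[[0,1,0],0]]'
```

```text
time: 3.5
ee_pos: [0.5291, -0.0876, 0.089]
tcp_rot: [133.9, 90.0, 19.1]
wrist_force: [-0.5, 0.6, 0.0]
opening: 0.0427
time: 4.17
ee_pos: [0.5382, -0.0918, 0.0883]
tcp_rot: [-7.1, 90.0, -121.9]
wrist_force: [0.4, -0.4, 1.1]
opening: 0.0429
time: 4.5
ee_pos: [0.5415, -0.0935, 0.0882]
tcp_rot: [-65.4, 90.0, 179.7]
wrist_force: [-3.0, -0.5, 1.1]
opening: 0.0427
```

```bash
python3 -m inch '[[[0,1.97,-0.35],-0.025],[[0,1.97,-0.35],-0.025],[[0,1.97,-0.35],-0.025],[[0,1.97,-0.35],-0.025],[[0,1.97,-0.35],-0.025],[[0,1.97,-0.35],-0.025],[[0,1.97,-0.35],-0.025],[[0,1.97,-0.35],-0.025]]' 
python3 -m inch '[[[0,1.97,-0.35],-0.025],[[0,1.97,-0.35],-0.025],[[0,1.97,-0.35],-0.025],[[0,1.97,-0.35],-0.025],[[0,1.97,-0.35],-0.025],[[0,1.97,-0.35],-0.025],[[0,1.97,-0.35],-0.025],[[0,1.97,-0.35],-0.025]]'
python3 - <<'E'
from h import *
plan([.529,-.0875,.085],-24.8)
crop(imaging.camera("scene"),"s3.png",150,110,160,130,5)
E
```

```text
time: 5.17
ee_pos: [0.5576, -0.0962, 0.0882]
tcp_rot: [-45.0, 90.0, -148.2]
wrist_force: [-2.7, 0.0, 0.1]
opening: 0.0425
time: 5.83
ee_pos: [0.5737, -0.0957, 0.0883]
tcp_rot: [-37.1, 90.0, -128.8]
wrist_force: [-2.4, -1.1, 1.3]
opening: 0.0426
t 5.83 pos [ 0.5737 -0.0957  0.0883] yaxis ang -1.75 zaxis [-0.031 -1.     0.   ] xaxis [-0. -0. -1.]
shift in tool axes mm [  3.3 -44.9  -6.8] turn about tool x rad 0.402 F [-2.4 -1.1  1.3]
```

View pics/s3.png

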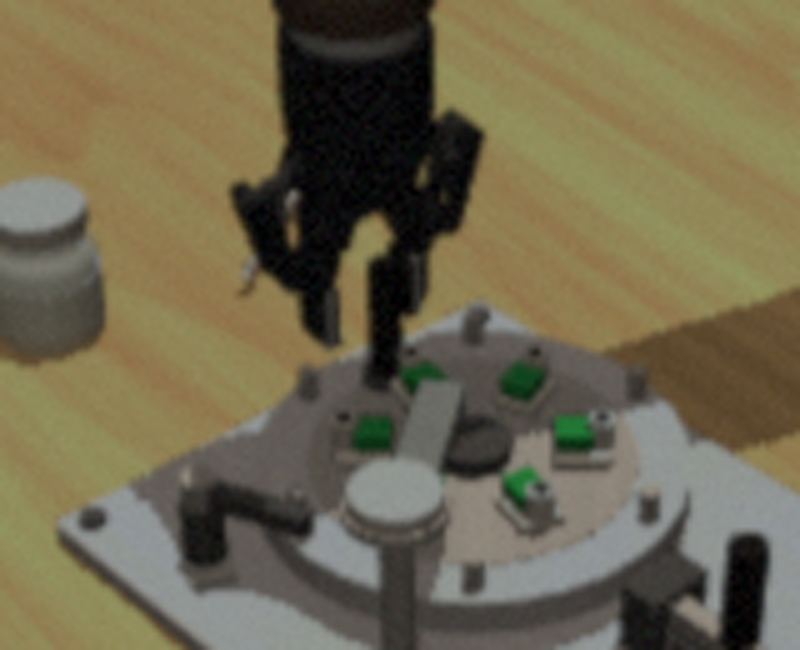

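```bash
python3 -m inch '[[[0,1.97,-0.35],-0.025],[[0,1.97,-0.35],-0.025],[[0,1.97,-0.35],-0.025],[[0,1.97,-0.35],-0.025],[[0,1.97,-0.35],-0.025],[[0,1.97,-0.35],-0.025],[[0,1.97,-0.35],-0.025],[[0,1.97,-0.35],-0.025]]' 
python3 -m inch '[[[0,1.97,-0.35],-0.025],[[0,1.97,-0.35],-0.025],[[0,1.97,-0.35],-0.025],[[0,1.97,-0.35],-0.025],[[0,1.97,-0.35],-0.025],[[0,1.97,-0.35],-0.025],[[0,1.97,-0.35],-0.025],[[0,1.97,-0.35],-0.025]]'
python3 - <<'E'
from h import *
o,M=tool(); f=o["ee_pos"][:2]-M[:2,1]*.0125-C   # handle centre estimate
print("car est",np.radians(np.degrees(np.arctan2(f[1],f[0]))-YAW+145),np.linalg.norm(f))
crop(imaging.camera("scene"),"s4.png",150,110,160,130,5)
E
```

```text
time: 6.55
ee_pos: [0.5883, -0.092, 0.0882]
tcp_rot: [-98.5, 89.9, -178.8]
wrist_force: [-3.5, -0.7, 1.9]
opening: 0.0426
time: 7.22
ee_pos: [0.6038, -0.0853, 0.0883]
tcp_rot: [14.0, 90.0, -54.8]
wrist_force: [-2.4, -1.2, 0.1]
opening: 0.0424
car est 1.2558971450908798 0.0785281802308243
```

View pics/s4.png

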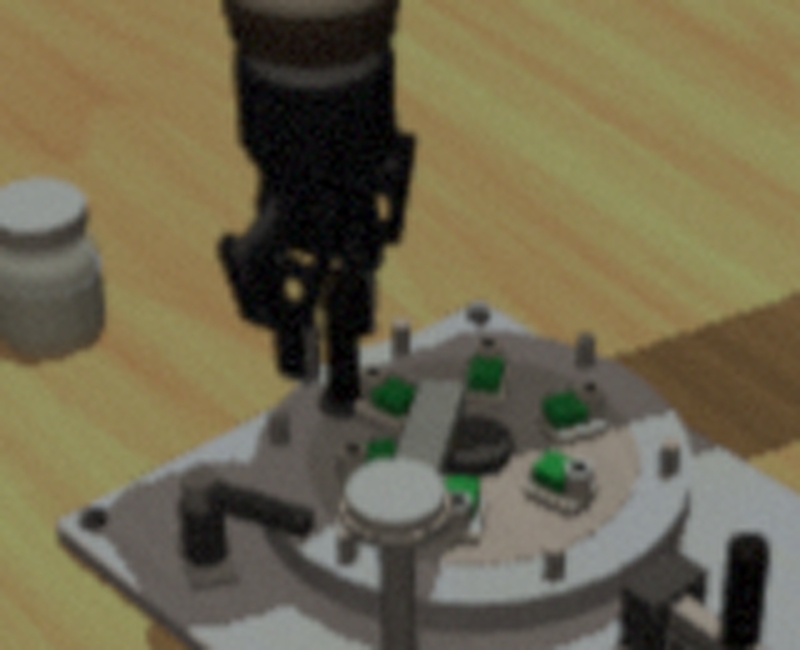

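```bash
python3 -m inch '[[[0,1.97,-0.35],-0.025],[[0,1.97,-0.35],-0.025],[[0,1.97,-0.35],-0.025],[[0,1.97,-0.35],-0.025],[[0,1.97,-0.35],-0.025],[[0,1.97,-0.35],-0.025],[[0,1.97,-0.35],-0.025],[[0,0,0],0]]' 
python3 -m inch '[[[0,0,0],0],[[0,0,0],0],[[0,0,0],0]]'
python3 - <<'E'
from h import *
o,M=tool(); f=o["ee_pos"][:2]-M[:2,1]*.0125-C   # handle centre estimate
print("car est",np.radians(np.degrees(np.arctan2(f[1],f[0]))-YAW+145),np.linalg.norm(f))
E
python3 -m inch '[[[0,-3,0],0],[[0,-3,0],0],[[0,-3,0],0],[[0,-3,0],0],[[0,-3,0],0],[[0,-2,0],0],[[0,-1,0],0],[[0,-1,0],0]]'
python3 -m inch '[[[0,-1,0],0],[[0,-1,0],0],[[0,-1,0],0],[[0,-1,0],0],[[0,-1,0],0],[[0,-1,0],0]]'
python3 - <<'E'
from h import *
o,M=tool(); print(M[:2,1],M.T@o["wrist_force"])
crop(imaging.camera("scene"),"s5.png",150,110,160,130,5)
E
```

```text
time: 7.93
ee_pos: [0.6155, -0.0769, 0.0883]
tcp_rot: [83.1, 90.0, 24.3]
wrist_force: [0.5, 0.1, 0.4]
opening: 0.0427
time: 8.18
ee_pos: [0.6151, -0.0771, 0.0884]
tcp_rot: [80.3, 90.0, 21.4]
wrist_force: [0.2, -0.1, -0.5]
opening: 0.0423
car est 1.4311903955227365 0.078803437539313
time: 8.85
ee_pos: [0.5986, -0.0871, 0.0884]
tcp_rot: [66.4, 90.0, 7.5]
wrist_force: [-0.7, -1.0, 0.2]
opening: 0.0426
time: 9.35
ee_pos: [0.5938, -0.0901, 0.0883]
tcp_rot: [86.4, 90.0, 27.4]
wrist_force: [2.9, 1.4, -0.9]
opening: 0.0429
[0.85663742 0.51591859] [0.89955937 3.20682648 0.35321781]
```

View pics/s5.png

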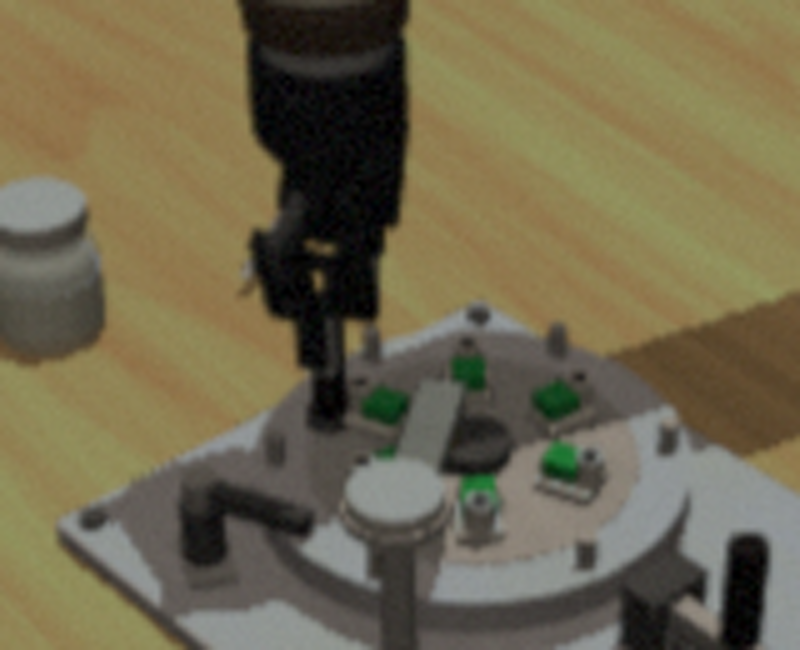

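```bash
python3 -m inch '[[[0,-1.97,-0.35],0.025],[[0,-1.97,-0.35],0.025],[[0,-1.97,-0.35],0.025],[[0,-1.97,-0.35],0.025],[[0,-1.97,-0.35],0.025],[[0,-1.97,-0.35],0.025],[[0,-1.2,-0.2],0.015],[[0,-1,-0.17],0.0125]]'
python3 -m inch '[[[0,-1,-0.17],0.0125],[[0,-1,-0.17],0.0125],[[0,-1,-0.17],0.0125]]'
python3 - <<'E'
from h import *
o,M=tool(); f=o["ee_pos"][:2]+M[:2,1]*.0125-C
print("car est",np.radians(np.degrees(np.arctan2(f[1],f[0]))-YAW+145),np.linalg.norm(f),M.T@o["wrist_force"])
E
```

```text
time: 10.07
ee_pos: [0.5798, -0.0943, 0.0883]
tcp_rot: [26.8, 90.0, -42.5]
wrist_force: [3.0, -0.0, 0.1]
opening: 0.0426
time: 10.32
ee_pos: [0.5769, -0.0948, 0.0883]
tcp_rot: [19.6, 90.0, -51.7]
wrist_force: [2.7, -0.6, -0.0]
opening: 0.0427
car est 1.2110992848952136 0.07821469152266053 [0.04597301 2.4102771  1.44293552]
```

Proceed in small increments, reading force each time.

```bash
python3 -m inch '[[[0,-1,-0.17],0.0125],[[0,-1,-0.17],0.0125],[[0,-0.5,-0.1],0.006]]' | grep -E "ee_pos|wrist"
python3 -m inch '[[[0,-0.5,-0.1],0.006],[[0,-0.5,-0.1],0.006],[[0,0,0],0]]'| grep -E "ee_pos|wrist"
```

```text
ee_pos: [0.5744, -0.0952, 0.0883]
wrist_force: [3.3, -0.1, 0.0]
ee_pos: [0.5733, -0.0953, 0.0883]
wrist_force: [2.5, -0.5, -0.4]
```

```bash
python3 -m inch '[[[0,-0.5,-0.1],0.006],[[0,-0.5,-0.1],0.006],[[0,-0.5,-0.1],0.006],[[0,0,0],0]]'| grep -E "ee_pos|wrist"
```

```text
ee_pos: [0.5718, -0.0954, 0.0883]
wrist_force: [1.8, -0.6, 0.4]
```

```bash
python3 -m inch '[[[0,-0.5,-0.1],0.006],[[0,-0.5,-0.1],0.006],[[0,-0.5,-0.1],0.006],[[0,-0.5,-0.1],0.006],[[0,0,0],0]]'| grep -E "ee_pos|wrist"
```

```text
ee_pos: [0.5697, -0.0955, 0.0883]
wrist_force: [2.0, -1.0, 0.3]
```

```bash
python3 -m inch '[[[0,-0.5,-0.1],0.006],[[0,-0.5,-0.1],0.006],[[0,-0.5,-0.1],0.006],[[0,0,0],0]]'| grep -E "ee_pos|wrist"
python3 - <<'E'
from h import *
o,M=tool(); f=o["ee_pos"][:2]+M[:2,1]*.0125-C
print("car est",np.radians(np.degrees(np.arctan2(f[1],f[0]))-YAW+145),np.linalg.norm(f),M.T@o["wrist_force"])
crop(imaging.camera("scene"),"s6.png",150,110,160,130,5)
E
```

```text
ee_pos: [0.5682, -0.0955, 0.0883]
wrist_force: [2.0, -0.5, 0.3]
car est 1.1012561631467541 0.07758919605461145 [-0.27787993  1.86979894  0.94299975]
```

View pics/s6.png

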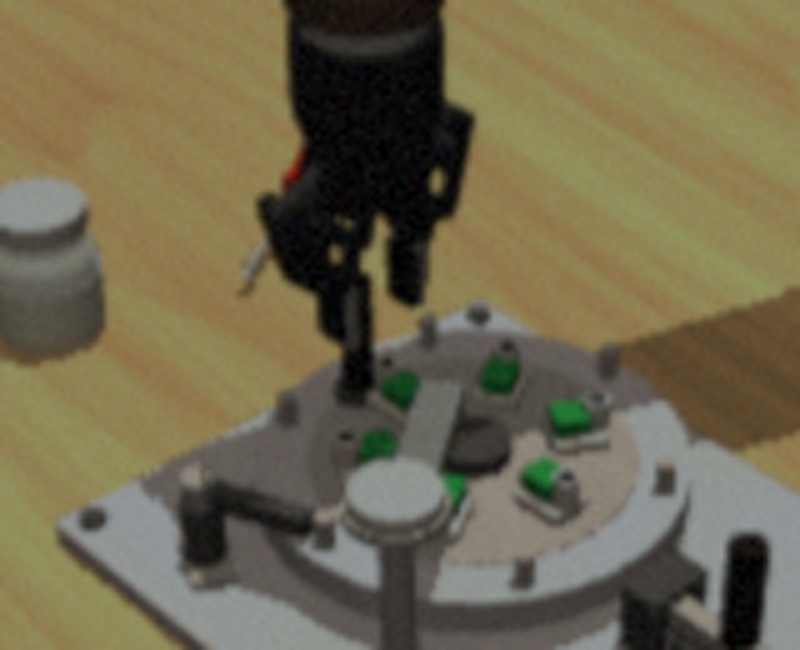

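```bash
python3 -m inch '[[[0,-0.5,-0.1],0.006],[[0,-0.5,-0.1],0.006],[[0,0,0],0]]'| grep -E "ee_pos|wrist"
```

```text
ee_pos: [0.5672, -0.0956, 0.0883]
wrist_force: [2.0, -1.0, 1.2]
```

```bash
python3 -m inch '[[[0,-0.5,-0.1],0.006],[[0,-0.5,-0.1],0.006],[[0,0,0],0]]'| grep -E "ee_pos|wrist"
```

```text
ee_pos: [0.5662, -0.0956, 0.0883]
wrist_force: [1.4, -0.7, 0.4]
```

```bash
python3 -m inch '[[[0,-0.5,-0.1],0.006],[[0,-0.5,-0.1],0.006],[[0,0,0],0]]'| grep -E "ee_pos|wrist"
```

```text
ee_pos: [0.5652, -0.0956, 0.0883]
wrist_force: [2.3, -0.9, 1.4]
```

```bash
python3 -m inch '[[[0,-0.5,-0.1],0.006],[[0,-0.5,-0.1],0.006],[[0,0,0],0]]'| grep -E "ee_pos|wrist"
```

```text
ee_pos: [0.5649, -0.0954, 0.0883]
wrist_force: [5.8, -0.4, -1.6]
```

```bash
python3 -m inch '[[[0,-0.5,-0.1],0.006],[[0,-0.5,-0.1],0.006],[[0,0,0],0]]'| grep -E "ee_pos|wrist"
```

```text
ee_pos: [0.5646, -0.0952, 0.0884]
wrist_force: [10.0, 0.5, -2.7]
```

```bash
python3 -m inch '[[[0,-0.5,-0.1],0.006],[[0,-0.5,-0.1],0.006],[[0,0,0],0]]'| grep -E "ee_pos|wrist"
```

```text
ee_pos: [0.5643, -0.095, 0.0884]
wrist_force: [15.3, 2.1, -5.3]
```

```bash
python3 -m inch '[[[0,1,0],0],[[0,0,0],0],[[0,0,0],0]]'| grep -E "ee_pos|wrist"
python3 -m inch '[[[0,0,0],0],[[0,0,0],0],[[0,0,0],0],[[0,0,0],0],[[0,0,0],0],[[0,0,0],0],[[0,0,0],0],[[0,0,0],0]]'| grep -E "ee_pos|wrist"
python3 -m inch '[[[0,0,0],0],[[0,0,0],0],[[0,0,0],0],[[0,0,0],0],[[0,0,0],0],[[0,0,0],0],[[0,0,0],0],[[0,0,0],0]]'| grep -E "time|ee_pos|wrist"
```

```text
ee_pos: [0.5646, -0.095, 0.0884]
wrist_force: [10.8, 0.9, -3.2]
ee_pos: [0.5646, -0.0949, 0.0884]
wrist_force: [10.3, 1.0, -2.7]
time: 15.03
ee_pos: [0.5646, -0.0949, 0.0883]
wrist_force: [10.0, 1.4, -3.4]
```

```bash
python3 -m inch '[[[0,1.5,0],0],[[0,2.5,0],0],[[0,4,0],0],[[0,4,0],0],[[0,0,0],0],[[0,0,0],0]]'| grep -E "ee_pos|wrist"
python3 -m inch '[[[-15,0,0],0],[[-20,0,0],0],[[-20,0,0],0],[[-25,0,0],0],[[-25,0,0],0],[[-20,0,0],0],[[0,0,0],0]]' | grep -E "ee_pos|wrist"
python3 - <<'E'
from h import *
d=np.array([-np.sin(np.radians(YAW)),np.cos(np.radians(YAW))])
print(C+d*.222)
plan([*(C+d*.222),.21],YAW)
c=imaging.camera("top"); crop(c,"t7.png",190,120,150,140,5); crop(imaging.camera("scene"),"s7.png",150,110,160,130,5)
E
```

```text
ee_pos: [0.5751, -0.0934, 0.088]
wrist_force: [-0.6, -0.1, 0.2]
ee_pos: [0.576, -0.0937, 0.2179]
wrist_force: [0.2, 0.2, 0.5]
[0.53829468 0.20328386]
t 16.12 pos [ 0.576  -0.0937  0.2179] yaxis ang 8.7 zaxis [ 0.151 -0.988  0.002] xaxis [ 0.006 -0.001 -1.   ]
shift in tool axes mm [   7.4    7.6 -299.3] turn about tool x rad 0.047 F [0.2 0.2 0.5]
```

View pics/s7.png

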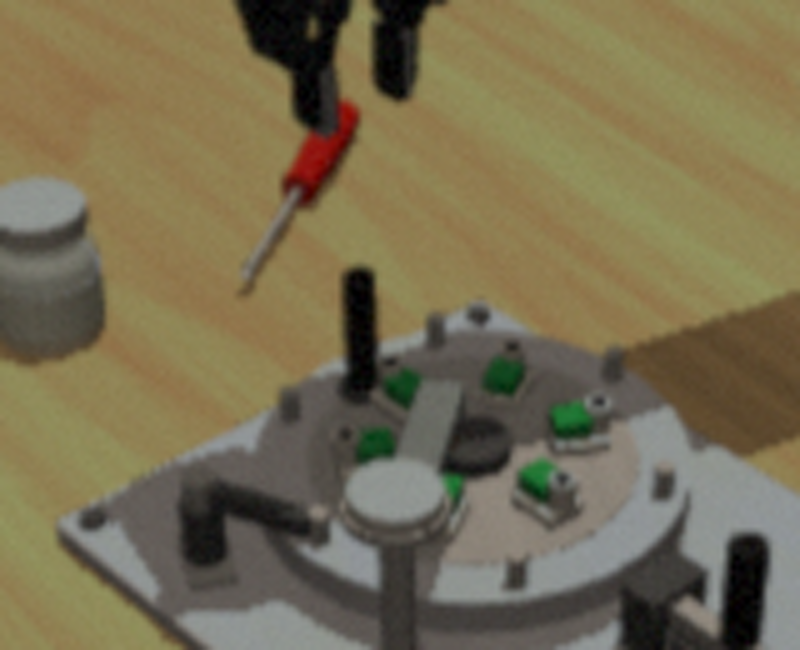

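The peg rests on the pawl tip (~318,522). Now to behind the knob with the fingers shut.

```bash
python3 -m inch '[[[0,1,-37.5],0],[[0,1,-37.5],0],[[0,1,-37.5],0],[[0,1,-37.5],0],[[0,1,-37.5],0],[[0,1,-37.5],0],[[0,1,-37.5],0],[[0,0.6,-36.8],0]]' 0 | grep -E "ee_pos|wrist"
python3 -m inch '[[[0,0,0],0.047],[[0,0,0],0],[[0,0,0],0]]'
python3 - <<'E'
from h import *
d=np.array([-np.sin(np.radians(YAW)),np.cos(np.radians(YAW))])
plan([*(C+d*.222),.070],YAW)
crop(imaging.camera("scene"),"s8.png",200,90,200,150,4)
E
```

```text
ee_pos: [0.5362, 0.2051, 0.2117]
wrist_force: [0.4, 0.7, 0.3]
time: 17.13
ee_pos: [0.5368, 0.2034, 0.212]
tcp_rot: [-68.9, 89.9, -152.7]
wrist_force: [1.0, 0.3, 0.1]
opening: 0.0
t 17.13 pos [0.5368 0.2034 0.212 ] yaxis ang 6.12 zaxis [ 0.107 -0.994  0.001] xaxis [-0.002 -0.001 -1.   ]
shift in tool axes mm [142.    1.8   0.2] turn about tool x rad 0.002 F [1.  0.3 0.1]
```

View pics/s8.png

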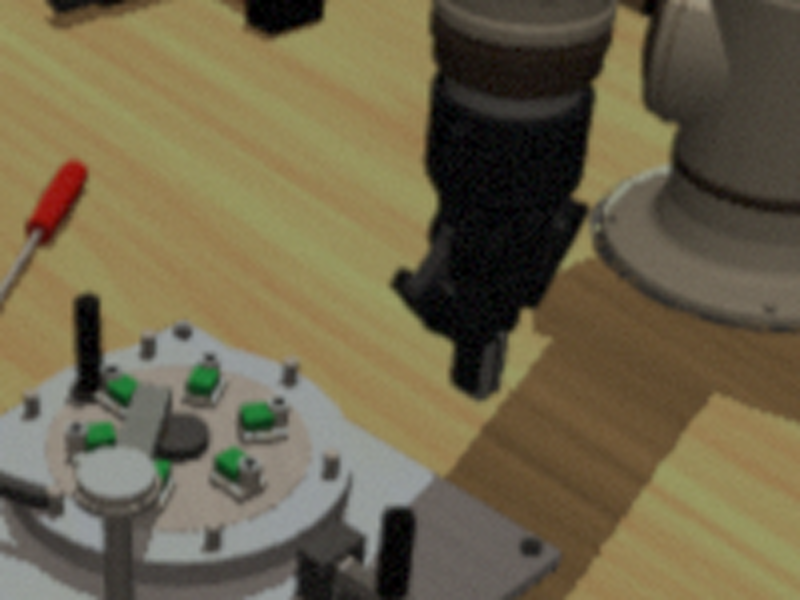

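```bash
python3 -m inch '[[[25,2.5,0],0],[[30,0,0],0],[[30,0,0],0],[[25,0,0],0],[[20,0,0],0],[[12,0,0],0],[[0,0,0],0]]'| grep -E "ee_pos|wrist"
python3 -m inch '[[[0,0,2],0],[[0,0,2],0],[[0,0,2],0],[[0,0,2],0],[[0,0,2],0],[[0,0,1],0],[[0,0,1],0],[[0,0,0],0]]'| grep -E "ee_pos|wrist"
python3 - <<'E'
from h import *
crop(imaging.camera("scene"),"s9.png",230,130,120,100,6);crop(imaging.camera("top"),"t9.png",190,120,150,140,5)
E
```

```text
ee_pos: [0.5385, 0.2021, 0.0683]
wrist_force: [-0.6, -0.7, 0.0]
ee_pos: [0.5411, 0.1917, 0.0714]
wrist_force: [0.7, -0.4, 0.1]
```

View pics/s9.png

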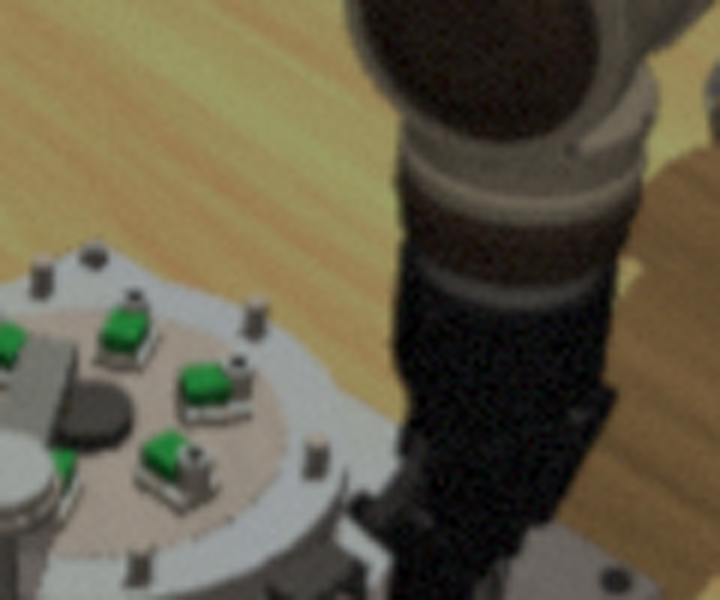

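View pics/t9.png

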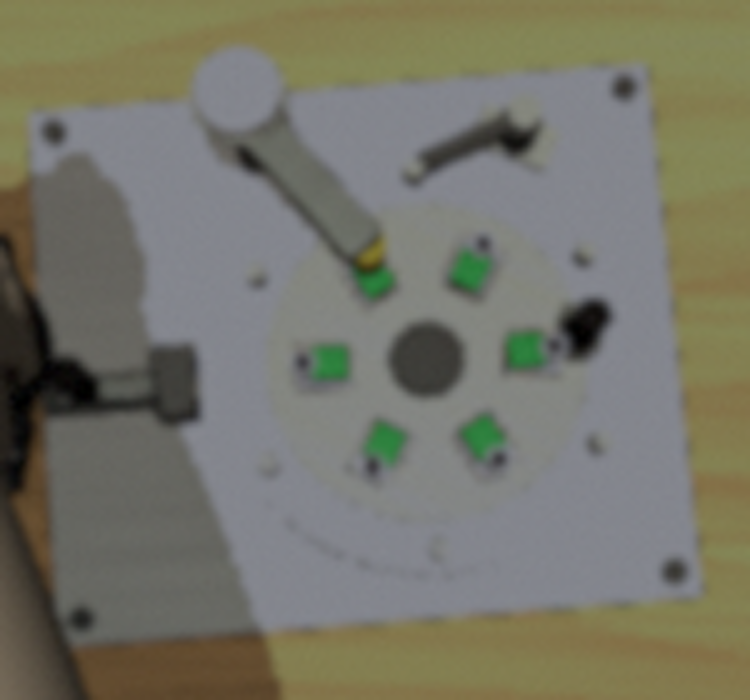

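```bash
python3 -m inch '[[[0,0,1],0],[[0,0,1],0],[[0,0,1],0],[[0,0,1],0],[[0,0,1],0],[[0,0,1],0],[[0,0,0],0]]'| grep -E "ee_pos|wrist"
python3 -m inch '[[[0,0,1],0],[[0,0,1],0],[[0,0,1],0],[[0,0,0],0]]'| grep -E "ee_pos|wrist"
python3 -m inch '[[[0,0,1],0],[[0,0,1],0],[[0,0,1],0],[[0,0,0],0]]'| grep -E "ee_pos|wrist"
```

```text
ee_pos: [0.5416, 0.186, 0.0714]
wrist_force: [-1.1, 1.4, 0.9]
ee_pos: [0.542, 0.1828, 0.0713]
wrist_force: [-0.7, 2.9, 0.9]
ee_pos: [0.5423, 0.1797, 0.0713]
wrist_force: [-0.1, 1.2, 0.8]
```

```bash
python3 -m inch '[[[0,0,1.5],0],[[0,0,1.5],0],[[0,0,1.5],0],[[0,0,1.5],0],[[0,0,0],0]]'| grep -E "ee_pos|wrist"
python3 -m inch '[[[0,0,1],0],[[0,0,1],0],[[0,0,1],0],[[0,0,1],0],[[0,0,0],0]]'| grep -E "ee_pos|wrist"
python3 -m inch '[[[0,0,1],0],[[0,0,1],0],[[0,0,1],0],[[0,0,0],0]]'| grep -E "ee_pos|wrist"
```

```text
ee_pos: [0.543, 0.1736, 0.0713]
wrist_force: [-1.5, 2.5, 1.1]
ee_pos: [0.5433, 0.1698, 0.0713]
wrist_force: [-0.0, 1.0, 0.5]
ee_pos: [0.5436, 0.1667, 0.0713]
wrist_force: [-1.0, 3.0, 1.7]
```

```bash
python3 -m inch '[[[0,0,0.7],0],[[0,0,0.7],0],[[0,0,0],0]]'| grep -E "ee_pos|wrist"
```

```text
ee_pos: [0.5438, 0.1655, 0.0713]
wrist_force: [-0.6, 3.0, 0.8]
```

```bash
python3 -m inch '[[[0,0,0.7],0],[[0,0,0.7],0],[[0,0,0],0]]'| grep -E "ee_pos|wrist"
```

```text
ee_pos: [0.5439, 0.164, 0.0713]
wrist_force: [0.0, 2.4, 1.8]
```

```bash
python3 -m inch '[[[0,0,0.7],0],[[0,0,0.7],0],[[0,0,0],0]]'| grep -E "ee_pos|wrist"
```

```text
ee_pos: [0.5441, 0.1629, 0.0714]
wrist_force: [-0.7, 4.3, 1.9]
```

```bash
python3 -m inch '[[[0,0,0.7],0],[[0,0,0.7],0],[[0,0,0],0]]'| grep -E "ee_pos|wrist"
```

```text
ee_pos: [0.5441, 0.1622, 0.0715]
wrist_force: [-1.2, 7.8, 2.7]
```

```bash
python3 -m inch '[[[0,0,0.5],0],[[0,0,0],0],[[0,0,0],0]]'| grep -E "ee_pos|wrist"
```

```text
ee_pos: [0.5442, 0.162, 0.0715]
wrist_force: [-2.1, 9.1, 2.2]
```

```bash
python3 -m inch '[[[0,0,0.5],0],[[0,0,0],0],[[0,0,0],0]]'| grep -E "ee_pos|wrist"
```

```text
ee_pos: [0.5442, 0.1618, 0.0716]
wrist_force: [-2.1, 10.2, 2.3]
```

```bash
python3 -m inch '[[[0,0,0.6],0],[[0,0,0],0],[[0,0,0],0]]'| grep -E "ee_pos|wrist"
python3 -m inch '[[[0,0,-2],0],[[0,0,-4],0],[[0,0,-8],0],[[0,0,-10],0],[[0,0,-10],0],[[0,0,0],0]]'| grep -E "ee_pos|wrist"
python3 -m inch '[[[-20,0,0],0],[[-25,0,0],0],[[-30,0,0],0],[[-30,0,0],0],[[-30,0,-20],0],[[-10,0,-30],0],[[0,0,-30],0],[[0,0,0],0]]'| grep -E "time|ee_pos|wrist"
python3 - <<'E'
from h import *
c=imaging.camera("top");crop(c,"t10.png",190,120,150,140,5);s=imaging.camera("scene");crop(s,"s10.png",150,110,190,140,4)
E
```

```text
ee_pos: [0.5443, 0.1615, 0.0717]
wrist_force: [-3.2, 12.9, 3.1]
ee_pos: [0.5406, 0.1953, 0.0711]
wrist_force: [0.0, 0.2, -0.2]
time: 23.87
ee_pos: [0.5321, 0.2773, 0.2169]
wrist_force: [1.0, -0.5, 0.1]
```

View pics/s10.png

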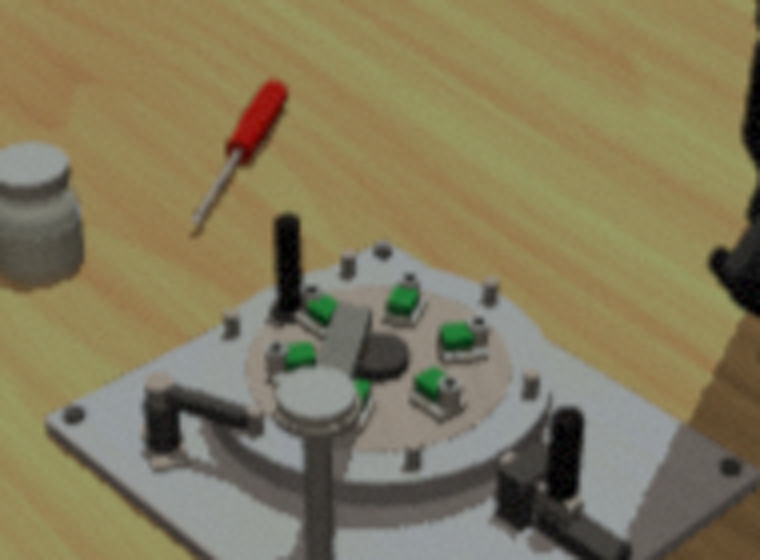

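View pics/t10.png

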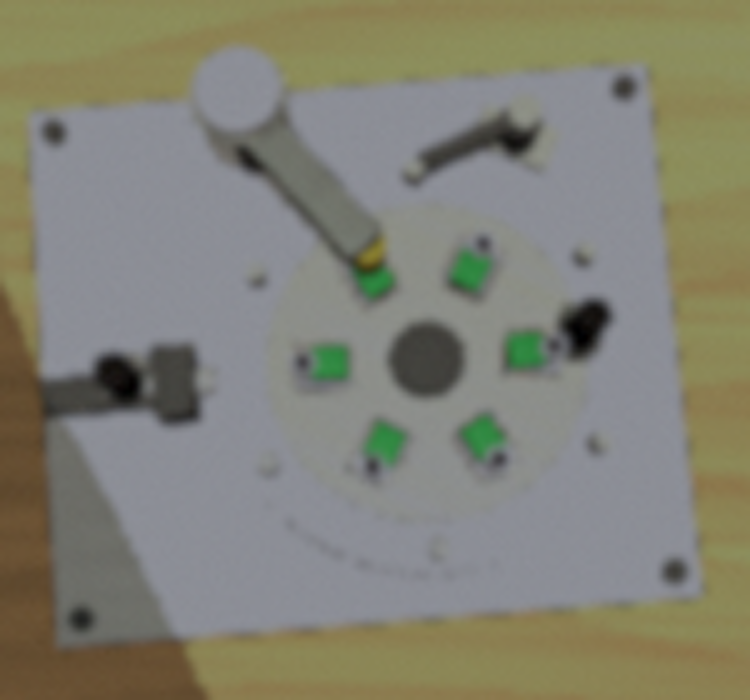

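```bash
python3 - <<'E'
from h import *
c=imaging.camera("top");T=lambda x,y,z: pt(c,190+(x+.5)/5-.5,120+(y+.5)/5-.5,z)[:2]
d=np.array([-np.sin(np.radians(YAW)),np.cos(np.radians(YAW))])
a,b=T(68,376,.106),T(117,371,.106)
f=T(591,312,.125)-C
print((a-C)@d,(b-C)@d,"car",np.arctan2(f[1],f[0])-np.radians(YAW-145), tool()[0]["wrist_force"])
bot.job_done()
E
```

```text
0.18168455012831008 0.15725366202280877 car 1.0636924234704288 [-0.02104219 -0.83257554 -0.73046861]
the job is handed in; nothing more can be done
```

I finished the sequence and handed the job in after about 24 s of the 72 s allowed. The hand-in gave no verdict, so the figures below come from the tool position, the wrist force and the camera images.

- **Click past the peg:** I straddled the handle with the open fingers and pushed it anticlockwise to about 1.43 rad. The picture taken on the way (about 1.26 rad) showed one peg past the pawl. The force was 2–4 N wherever I read it.
- **Press back on the pawl:** I pushed the handle clockwise until the peg met the pawl. The force reached about 15.4 N for an instant, above the 10 N asked for but inside the 16 N limit. I backed off and held a steady 10–11 N for about 1.3 s with the turntable still.
- **Lock plunger:** I pushed the knob with the fingers shut, using about 13 N at the end against a hard stop, then withdrew clear.

**Last checks:**
- **Turntable:** it rests at about 1.06 rad with the peg on the pawl.
- **Knob:** it is at 157 mm from the axis, against 159 mm when home. That agrees within the camera's accuracy of about 2 mm.
- **Force and bystanders:** the wrist force is near zero. The screwdriver and jar look unmoved. I did not look at the loose valve again, but the arm never went near it.

No check failed. The radius I worked out for the handle during the push was about 78 mm instead of 80 mm, which points to an error of 1–2 mm in my estimate of the turntable's centre.

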